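Spring open the cash drawer and trap it half way

TASK

Press the red ejector of the saleroom cash drawer with one fingertip and keep it down; the drawer springs out, so have the other finger waiting in its path and trap the black front about half way out (2 to 6 cm), before it runs on into the cotton reel standing in front. Finish while holding: one finger still pressing the ejector, the other still stopping the drawer. Nothing is to be grasped or lifted, and the reel, the card box in the drawer and the other things about are left where they are.

Things in the scene. Friction and masses are not known exactly. Their poses are not given: they have to be found in the camera images.
- cash_drawer: low grey steel cash drawer fixed to the table, casing 134 mm deep, 98 wide, 68 high, a low plinth on its right reaching 65 mm forward. Origin: on the table top under the middle of the shut drawer's face. x points to the rear (the drawer runs out along -x), y left, z up; yaw within 0.4 rad of the robot's frame. The lane before it (y -43 to +43 mm) is bare table up to the red reel
- drawer: the sliding drawer: an open aluminium tray behind a black upright front panel, 86 mm wide (y), 6 mm thick, from 10 to 60 mm above the table. Same origin and axes as cash_drawer while shut: the origin lies at table height under the middle of its outer face and runs out with it along -x
- ejector: red rectangular push cap of the ejector, 24 mm (x) by 22 mm (y), on a grey housing 22 mm high. Its origin coincides with that of cash_drawer and sinks with it when pressed; the middle of its top face is the point ejector_top
- ejector_top (a point): middle of the red cap's top face: x = -45 mm, y = -70 mm in cash_drawer's frame, 34 mm above the table when up; so 45 mm in front of the shut face and 70 mm right of its middle. With two fingers 40 to 100 mm apart (centres) along the drawer's y, one on the cap, the other stands in the drawer's lane, its tip below the panel's top
- ejector_travel (a joint): travel of the ejector in m: 0 up, 0.008 fully down; a spring resists with 2 N at the top and 5 N at the bottom. At about 0.005 it frees the drawer
- drawer_travel (a joint): how far the drawer is out in m: 0 shut and latched, 0.10 fully out. Once freed, a spring of 2 to 3 N drives it at about 0.04 m/s without stopping; letting the ejector up does not stop it
- card_box: small card box with a blue lid, 57x92x41 mm, loose inside the drawer, hidden until it comes out. Origin: centre of its underside, 12 mm above the table
- red_reel: cotton reel with red thread, 31 mm across, 42 mm high, standing loose on the table 105 to 120 mm in front of the shut drawer's face. Origin: centre of its underside
- nail_tin: round red tin, 67 mm across, 48 mm high, loose bystander on the right. Origin: centre of its underside
- ink_bottle: pale ink bottle with black cap, 44 mm wide, 63 mm high, loose bystander on the left. Origin: centre of its underside
- blue_reel: cotton reel with blue thread, 31 mm across, 42 mm high, loose bystander on the left. Origin: centre of its underside

How it is judged (in metres and radians):
On the way, in this order (a step that is already met when the one before it is completed fails the run):
1. a finger presses the ejector while the drawer is still shut (value of joint ejector_travel above 0.0035 m and contact force between the fingers and ejector above 0.4 N and value of joint drawer_travel below 0.012 m), for 0.04 s.
2. with the ejector kept down, the other finger stops the drawer's front 15 to 70 mm out (value of joint drawer_travel between 0.015 and 0.07 m and contact force between the fingers and drawer above 0.4 N and value of joint ejector_travel above 0.004 m and contact force between the fingers and ejector above 0.4 N and velocity of joint drawer_travel between -0.01 and 0.01 m/s), for 0.3 s.
At the end, for the whole second after the job is handed in: drawer at rest 15 to 70 mm out, fingers bearing on its black front (over 0.4 N) and keeping the ejector over 4 mm down (over 0.4 N); card box in the drawer (underside below 25 mm); reels, tin and ink bottle upright (0.2 rad) and within 15 mm of their start (all of step 2 and height (world z) of card_box below 0.025 m and distance of each of red_reel, nail_tin, ink_bottle, blue_reel from where it was at the start of the episode below 0.015 m and angle between each of red_reel, nail_tin, ink_bottle, blue_reel's own z axis and vertical below 0.2 rad); the arm keeps its last pose, push and grip.
It fails at once if the drawer got away: more than 70 mm out (value of joint drawer_travel above 0.07 m).
It fails at once if the card box was lifted (height (world z) of card_box above 0.03 m).
It fails at once if a bystander was moved more than 15 mm or lifted (distance of any of red_reel, nail_tin, ink_bottle, blue_reel from where it was at the start of the episode above 0.015 m).
It also fails if it takes over 32 s, if anything falls off the work surface, if the arm or the gripper's body presses on something with over 40 N, if the wrist force passes 120 N, or if a joint passes its speed limit or range.

ROBOT

A 6-joint arm with a two-finger parallel gripper is mounted at the origin on a cart in front of the work surface, level with it; the furniture and walls round the work are solid. World frame = base frame: x ahead of the robot, y to its left, z up, the work surface at z = 0. Lengths are in mm, angles in degrees, forces in N, time in s.
With the tool pointing down it reaches from about 375 to 900 mm from the base axis. Payload 3.1 kg.
Tool frame: the origin (TCP) lies midway between the tips of the shut fingers; the grasp point (between the pads) lies pinch_z behind it (pinch_z is the distance from the TCP to the grasp point, in mm); z points along the fingers, y is the line along which they close (so a half turn about z gives the same grasp; the last joint's range is limited). The gripper opens to 85 mm and grips with 20 to 120 N. Pads are 22 mm wide; open, the fingers measure 114 mm over their backs; the gripper's body (76 mm by 85 mm) begins 54 mm behind the grasp point. The pads swing forward as they close: fully open they stand 13 mm farther back than shut.
Start: joints at [64.143, 30.224, 82.088, -0, 67.689, -10.227], TCP at [168.352, 601.876, 231.31] pointing down, gripper open.
Joint ranges: [-176.69, 176.69], [-43.24, 126.21], [12.49, 139.97], [-82, 262], [0, 151.66], [-163.58, 163.58]. Speed limits (degrees/s): [159.86, 159.86, 180, 180, 180, 180].

INTERFACE

Orientations are given as a 3x3 rotation matrix whose columns are the frame's x, y, z axes.
In Python, from plant import * gives the robot as it stands. The module is installed in compiled form; this text tells all that it offers.
- The arm moves only by the shell command python3 -m creep 'ROWS' [FORCE]. ROWS is JSON, a list of rows, each a list of 3 entries, a list of its own where there are three numbers: the shift along the world's x, y, z in m, then the turn about the world's z in degrees, then the gripper command: -1 is shut, 1 is fully open, values between are in proportion. A call has exactly 10 rows; each row is the pose to reach, as a shift and turn from the pose commanded when the call began; what a row does not reach only later rows make up. A row lasts 1/12 s, in which the tool goes at most 41.7 mm and 7.16 degrees, less where a joint would pass 70% of its speed; a pose out of reach is approached as far as the arm can. A call with a gripper value outside its range is refused whole. The fingers move at their own pace and stop on an object; FORCE is the grip in N (left out, the last holds). Time passes only in rows, so rows that repeat a pose let the fingers close, or fill a call up. It gives the time, the measured TCP pose, the force, the opening and the grip force at its end, in the units of the state.
- sense(): the state, without advancing time (a new reading comes with each control period).
- camera(name): name is "scene" or "top"; returns a dict with "pixels" (420x560x3 uint8, blue, green, red), "depth" (420x560 float32, mm along the optical axis (not along the pixel's ray), 0 where there is no reading), "mtx" (3x3 intrinsics, pixels), "dist_coeffs" ([k1, k2, p1, p2, k3] as OpenCV has them; the pictures are not rectified), "eye" and "orientation" of the camera in the world. Camera axes: x right, y up, looking along -z (the intrinsics and any distortion apply to the point x, -y, -z); pixel columns grow to the right and rows downward; lengths in mm; the calibration is good to about 2 mm. A picture is of the moment at which its call begins.
- close_job(): hands the job in; it is judged then, once.
The state is a dict: "time_s": time; "joints": joint angles; "joint_velocities": joint speeds; "effort": joint torques, N m; "ee_pos": TCP position; "eef_rot": TCP orientation; "ft_force": force on the tool from outside, world axes, zero at the start; "torque": the same for the moment, N m; "finger_gap": opening from 0.0 (shut) to 1.0 (fully open); "gripper_force": force on a finger pad.
Only numpy, scipy, OpenCV 4.12 (cv2) and the standard library are available. Lean on these libraries where they do the work, as an engineer would, in place of code of your own. Each camera call takes 0.05 s, during which the arm holds its last target. There are 200 camera calls.

## Working session

There is one attempt and no reset: what is moved stays moved. The work goes in short steps, Python scripts to look and compute and a shell command to move; the robot and the scene stay as the last step left them, time stands still between calls to the robot, and variables do not carry over. Pictures are saved under pics/ and viewed, at most 10 in all, crops included, and the job is handed in when it is done.

```bash
mkdir -p pics; python3 - <<'E'
from plant import *
import cv2,numpy as np
s=sense();print(s)
for n in("scene","top"):
    c=camera(n);cv2.imwrite(f"pics/{n}0.png",c["pixels"]);np.savez(f"{n}0.npz",**{k:np.array(v) for k,v in c.items()})
    print(n,c["mtx"],c["dist_coeffs"],c["eye"],c["orientation"])
E
```

```text
{'time_s': 0.0, 'joints': array([ 6.41435214e+01,  3.02793497e+01,  8.21580960e+01,  1.41134186e-03,
        6.76909858e+01, -1.02268905e+01]), 'joint_velocities': array([-0.00850434,  0.02531847, -0.09214477,  0.01010723, -0.03532077,
       -0.00562842]), 'effort': array([-4.68570979e-04, -4.42345583e+01, -1.78026706e+01, -1.34018023e-04,
        8.36914434e-03,  1.51897763e-05]), 'ee_pos': array([168.01902027, 601.22504075, 230.32003967]), 'eef_rot': array([[-9.63020830e-01,  2.69425102e-01, -9.98089033e-04],
       [ 2.69426622e-01,  9.63018830e-01, -2.00720930e-03],
       [ 4.20385964e-04, -2.20189612e-03, -9.99997487e-01]]), 'ft_force': array([ 0.17146638,  0.60926262, -0.80317219]), 'torque': array([ 0.02046366, -0.01070341,  0.04573144]), 'gripper_force': 0.0, 'finger_gap': 0.9993717027012411}
scene [[486.09833329   0.         279.46989656]
 [  0.         486.09833329 216.49566657]
 [  0.           0.           1.        ]] [-0.04043058  0.          0.          0.          0.        ] [ 119.47687373 -103.31931779  729.22443402] [[ 0.59990966  0.59150267 -0.53873276]
 [-0.8000597   0.44653729 -0.40063565]
 [ 0.00358721  0.67136357  0.74111949]]
top [[439.77316182   0.         279.74685677]
 [  0.         439.77316182 206.46757243]
 [  0.           0.           1.        ]] [-0.12790801  0.          0.          0.          0.        ] [471.83639332 236.219493   989.47414646] [[-0.01072614  0.988364   -0.15172855]
 [-0.99980234 -0.01314066 -0.01491967]
 [-0.01673988  0.15153853  0.98830959]]
```

View pics/top0.png

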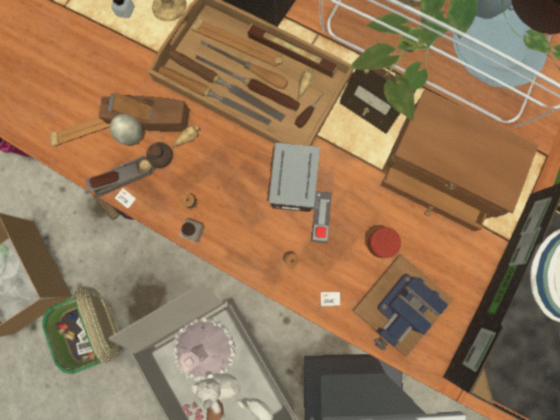

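View pics/scene0.png

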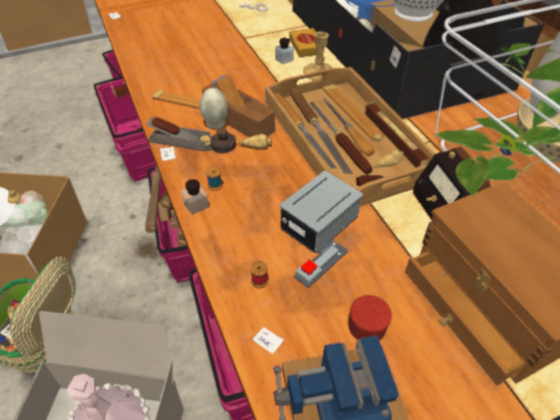

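The top view shows the casing at about (295,177), the red cap at (321,232), the red reel at (290,258), the tin at (385,242), the ink bottle at (191,230) and the blue reel at (189,200). The drawer runs down the image. The scene view shows the cap at (309,267) and the reel at (260,274).

```bash
cat > h.py <<'E'
import numpy as np,cv2
def load(n): return dict(np.load(n))
def rays(c,uv):
    p=cv2.undistortPoints(np.array(uv,float).reshape(-1,1,2),c["mtx"],c["dist_coeffs"]).reshape(-1,2)
    return np.c_[p[:,0],-p[:,1],-np.ones(len(p))]@c["orientation"].T
def onz(c,uv,z):
    d=rays(c,uv);return c["eye"]+d*((z-c["eye"][2])/d[:,2])[:,None]
def cloud(c):
    h,w=c["depth"].shape;v,u=np.mgrid[:h,:w]
    return (c["eye"]+rays(c,np.c_[u.ravel(),v.ravel()])*c["depth"].reshape(-1,1)).reshape(h,w,3)
E
python3 - <<'E'
from h import *
for n,cap,reel,cs in(("top",(321,232),(290,258),(295,177)),("scene",(309,267),(260,274),(320,210))):
    c=load(n+"0.npz");P=cloud(c);hsv=cv2.cvtColor(c["pixels"],cv2.COLOR_BGR2HSV)
    v,u=np.mgrid[:420,:560]
    near=lambda p,r:np.hypot(u-p[0],v-p[1])<r
    red=((hsv[...,0]<5)|(hsv[...,0]>172))&(hsv[...,1]>190)&(hsv[...,2]>150)&near(cap,14)
    ys,xs=np.nonzero(red);m=[xs.mean(),ys.mean()]
    print(n,"cap px",m,len(xs),"z34:",onz(c,m,34)[0],"depth",np.median(P[red],0))
    b=near(cs,60)&(P[...,2]>60)&(P[...,2]<76)
    k,l,st,ce=cv2.connectedComponentsWithStats(b.astype(np.uint8));i=1+st[1:,4].argmax();b=l==i
    print(" casing z",np.median(P[b][:,2]),cv2.minAreaRect(onz(c,np.argwhere(b)[:,::-1],68)[:,:2].astype(np.float32)))
    b=near(reel,16)&(P[...,2]>34)&(P[...,2]<50)
    print(" reel",b.sum(),P[b].mean(0),P[b].min(0),P[b].max(0))
    b=near(cap,45)&(P[...,2]>15)&(P[...,2]<40)&(hsv[...,1]<80)&(u>cs[0]+15)
    print(" table z",np.median(P[near((reel[0]-20,reel[1]),8)][:,2]))
    big=cv2.resize(c["pixels"][120:290,170:410] if n=="top" else c["pixels"][150:320,200:440],None,fx=3.3,fy=3.3,interpolation=cv2.INTER_CUBIC);cv2.imwrite(f"pics/{n}_c.png",big)
E
```

```text
top cap px [np.float64(nan), np.float64(nan)] 0 z34: [nan nan nan] depth [nan nan nan]
 casing z 68.45005316517074 ((681.182861328125, 219.0498809814453), (97.75697326660156, 137.69142150878906), 83.38337707519531)
 reel 154 [499.92468195 226.60895588  42.52947877] [485.88134094 212.56418562  38.0851984 ] [513.75864444 240.58430377  47.48309591]
 table z 0.8006659959164608
scene cap px [np.float64(308.3888888888889), np.float64(266.3888888888889)] 126 z34: [560.46284149 160.35772284  34.        ] depth [560.5534622  160.35604676  34.79329441]
 casing z 69.08351735523786 ((679.3397216796875, 216.6239471435547), (100.39115905761719, 143.17745971679688), 83.4385986328125)
 reel 222 [499.62949109 224.08197783  42.55059308] [484.61632796 209.25120809  34.29600078] [515.95955083 239.58493508  46.04940457]
 table z 1.191575451037238<stdin>:7: RuntimeWarning: Mean of empty slice.
  ret = ret.dtype.type(ret / rcount)
  return _methods._mean(a, axis=axis, dtype=dtype,
  ret = um.true_divide(
```

View pics/top_c.png

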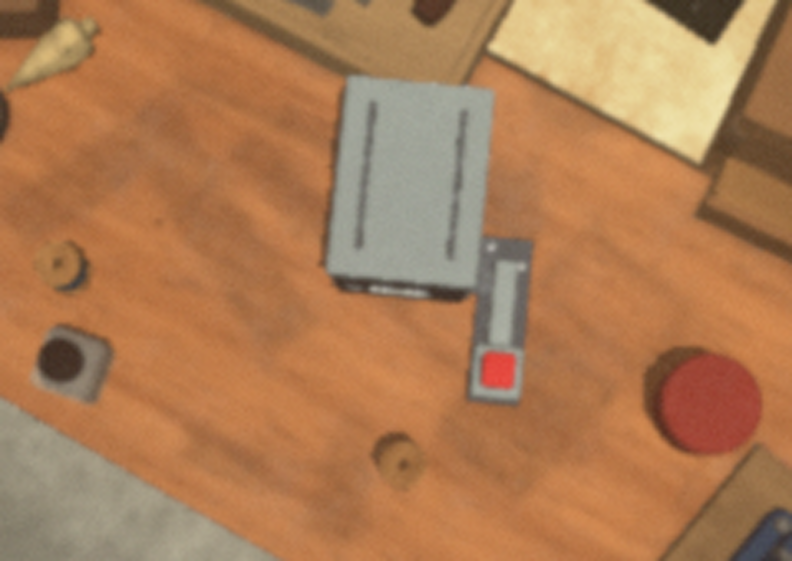

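```bash
python3 - <<'E'
from h import *
c=load("top0.npz");print("cap top view",onz(c,[320.9,232.1],34))
E
python3 -m creep '[[[0.01,-0.01,0],1,0.3],[[0.03,-0.03,0],2,0.3],[[0.055,-0.056,0],3,0.3],[[0.08,-0.081,0],4,0.3],[[0.105,-0.107,0],5,0.3],[[0.13,-0.132,0],6,0.3],[[0.15,-0.152,0],7,0.3],[[0.17,-0.173,0],8,0.3],[[0.19,-0.194,0],9,0.3],[[0.2,-0.204,0],9,0.3]]' 20
python3 -m creep '[[[0.01,-0.01,0],0,0.3],[[0.03,-0.03,0],0,0.3],[[0.055,-0.056,0],0,0.3],[[0.08,-0.081,-0.01],0,0.3],[[0.105,-0.107,-0.02],0,0.3],[[0.13,-0.132,-0.04],0,0.3],[[0.15,-0.155,-0.06],0,0.3],[[0.175,-0.18,-0.08],0,0.3],[[0.19,-0.195,-0.095],0,0.3],[[0.196,-0.202,-0.1],0,0.3]]'
python3 - <<'E'
from plant import *
import cv2,numpy as np
s=sense();print(s["time_s"],s["ee_pos"],s["eef_rot"],s["ft_force"],s["finger_gap"])
c=[camera("top")["pixels"],camera("scene")["pixels"]]
cv2.imwrite("pics/a1.png",np.hstack([cv2.resize(i[130:310,200:400],None,fx=2,fy=2,interpolation=2) for i in c]))
E
```

```text
cap top view [[560.83373614 161.57920238  34.        ]]
time_s: 0.93
ee_pos: [370.2, 395.4, 231.0]
eef_rot: [[-0.993, 0.117, 0.0], [0.117, 0.993, -0.001], [-0.0, -0.001, -1.0]]
ft_force: [-0.7, 0.6, 0.8]
finger_gap: 0.647
gripper_force: 0.0
time_s: 1.77
ee_pos: [565.4, 193.0, 128.5]
eef_rot: [[-0.993, 0.119, -0.003], [0.119, 0.993, -0.001], [0.003, -0.001, -1.0]]
ft_force: [-0.2, 0.3, 0.6]
finger_gap: 0.651
gripper_force: 0.0
1.7667 [565.37770659 193.01362064 128.49002406] [[-0.9929191   0.11875435 -0.00301142]
 [ 0.11875791  0.9929227  -0.00103264]
 [ 0.00286748 -0.00138296 -0.99999493]] [-0.23845963  0.27422637  0.64590859] 0.6514396153387946
```

View pics/a1.png

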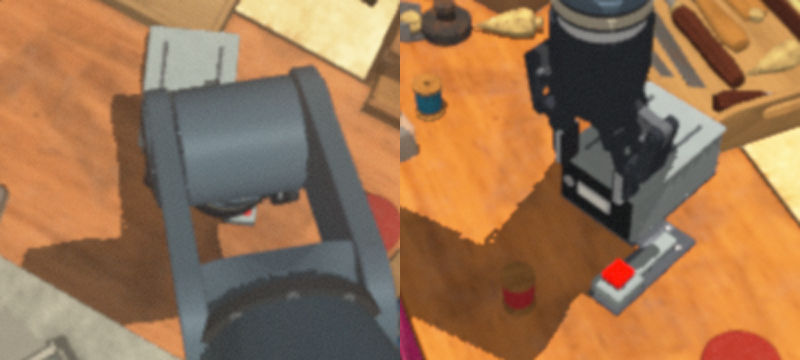

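The top view is hidden by the wrist. The scene view shows the open fingers above the drawer front, the right one over the cap at about (620,272). Next I lower to just above the cap and check.

```bash

python3 -m creep '[[[0,0,-0.01],0,0.3],[[0,0,-0.02],0,0.3],[[0,0,-0.03],0,0.3],[[0,0,-0.045],0,0.3],[[0,0,-0.06],0,0.3],[[0,0,-0.07],0,0.3],[[0,0,-0.08],0,0.3],[[0,0,-0.085],0,0.3],[[0,0,-0.085],0,0.3],[[0,0,-0.085],0,0.3]]'
python3 - <<'E'
from plant import *
import cv2,numpy as np
s=sense();print(s["time_s"],s["ee_pos"],s["eef_rot"],s["ft_force"],s["finger_gap"])
c=camera("scene");np.savez("s2.npz",**{k:np.array(v) for k,v in c.items()})
cv2.imwrite("pics/a2.png",cv2.resize(c["pixels"][180:320,230:410],None,fx=4,fy=4,interpolation=2))
E
```

```text
time_s: 2.7
ee_pos: [564.3, 196.1, 46.3]
eef_rot: [[-0.993, 0.115, -0.0], [0.115, 0.993, -0.0], [0.0, -0.0, -1.0]]
ft_force: [-0.3, 0.7, 0.3]
finger_gap: 0.654
gripper_force: 0.0
2.7 [564.33454911 196.06428185  46.25892327] [[-9.93346590e-01  1.15163139e-01 -6.57376291e-05]
 [ 1.15163140e-01  9.93346592e-01 -3.54732676e-06]
 [ 6.48917285e-05 -1.10942767e-05 -9.99999998e-01]] [-0.3296541   0.65466444  0.30274452] 0.6538803958621783
```

View pics/a2.png

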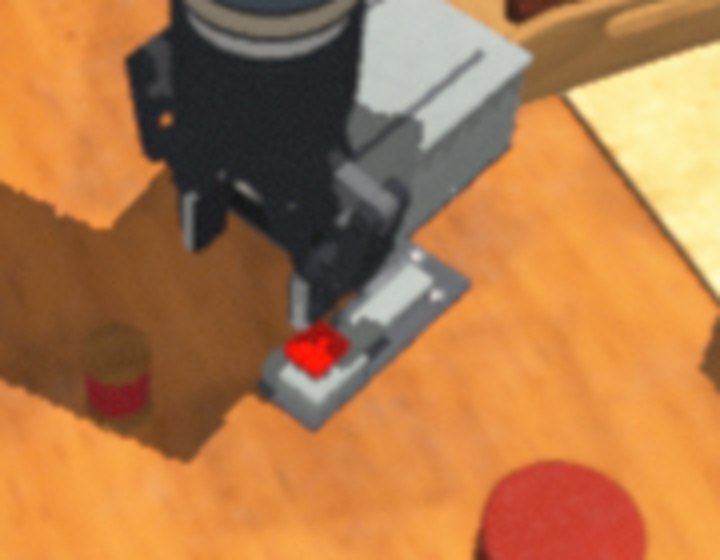

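The fingertip at crop (305,318) stands directly above the cap at (316,345), about where projection puts it. Next I descend to the cap, watching the force.

```bash

python3 -m creep '[[[0,0,-0.003],0,0.3],[[0,0,-0.006],0,0.3],[[0,0,-0.009],0,0.3],[[0,0,-0.011],0,0.3],[[0,0,-0.013],0,0.3],[[0,0,-0.014],0,0.3],[[0,0,-0.015],0,0.3],[[0,0,-0.015],0,0.3],[[0,0,-0.015],0,0.3],[[0,0,-0.015],0,0.3]]'
python3 -m creep '[[[0,0,-0.001],0,0.3],[[0,0,-0.002],0,0.3],[[0,0,-0.002],0,0.3],[[0,0,-0.002],0,0.3],[[0,0,-0.002],0,0.3],[[0,0,-0.002],0,0.3],[[0,0,-0.002],0,0.3],[[0,0,-0.002],0,0.3],[[0,0,-0.002],0,0.3],[[0,0,-0.002],0,0.3]]'
```

```text
time_s: 3.58
ee_pos: [564.4, 195.9, 31.4]
eef_rot: [[-0.993, 0.115, 0.0], [0.115, 0.993, 0.0], [-0.0, 0.0, -1.0]]
ft_force: [0.2, -0.2, -0.0]
finger_gap: 0.65
gripper_force: 0.0
time_s: 4.42
ee_pos: [564.5, 195.9, 29.4]
eef_rot: [[-0.993, 0.115, 0.0], [0.115, 0.993, 0.0], [-0.0, 0.0, -1.0]]
ft_force: [-0.4, -0.1, 1.7]
finger_gap: 0.649
gripper_force: 1.2
```

```bash

python3 -m creep '[[[0,0,-0.001],0,0.3],[[0,0,-0.002],0,0.3],[[0,0,-0.002],0,0.3],[[0,0,-0.002],0,0.3],[[0,0,-0.002],0,0.3],[[0,0,-0.002],0,0.3],[[0,0,-0.002],0,0.3],[[0,0,-0.002],0,0.3],[[0,0,-0.002],0,0.3],[[0,0,-0.002],0,0.3]]'
python3 -m creep '[[[0,0,-0.001],0,0.3],[[0,0,-0.002],0,0.3],[[0,0,-0.002],0,0.3],[[0,0,-0.002],0,0.3],[[0,0,-0.002],0,0.3],[[0,0,-0.002],0,0.3],[[0,0,-0.002],0,0.3],[[0,0,-0.002],0,0.3],[[0,0,-0.002],0,0.3],[[0,0,-0.002],0,0.3]]'
```

```text
time_s: 5.25
ee_pos: [564.5, 195.9, 27.3]
eef_rot: [[-0.993, 0.115, 0.0], [0.115, 0.993, 0.0], [-0.0, 0.0, -1.0]]
ft_force: [0.7, 0.6, 1.4]
finger_gap: 0.652
gripper_force: 1.0
time_s: 6.08
ee_pos: [564.5, 195.9, 25.3]
eef_rot: [[-0.993, 0.115, 0.0], [0.115, 0.993, 0.0], [-0.0, 0.0, -1.0]]
ft_force: [1.3, -0.0, 3.3]
finger_gap: 0.65
gripper_force: 1.6
```

```bash

python3 -m creep '[[[0,0,-0.001],0,0.3],[[0,0,-0.002],0,0.3],[[0,0,-0.0025],0,0.3],[[0,0,-0.0025],0,0.3],[[0,0,-0.0025],0,0.3],[[0,0,-0.0025],0,0.3],[[0,0,-0.0025],0,0.3],[[0,0,-0.0025],0,0.3],[[0,0,-0.0025],0,0.3],[[0,0,-0.0025],0,0.3]]'
python3 -m creep '[[[0,0,0],0,0.3],[[0,0,0],0,0.3],[[0,0,0],0,0.3],[[0,0,0],0,0.3],[[0,0,0],0,0.3],[[0,0,0],0,0.3],[[0,0,0],0,0.3],[[0,0,0],0,0.3],[[0,0,0],0,0.3],[[0,0,0],0,0.3]]'
python3 - <<'E'
from plant import *
import cv2
cv2.imwrite("pics/a3.png",cv2.resize(camera("scene")["pixels"][160:320,210:410],None,fx=3.6,fy=3.6,interpolation=2))
E
```

```text
time_s: 6.92
ee_pos: [564.5, 195.9, 22.9]
eef_rot: [[-0.993, 0.115, 0.0], [0.115, 0.993, 0.0], [-0.0, 0.0, -1.0]]
ft_force: [1.5, 0.7, 4.6]
finger_gap: 0.65
gripper_force: 2.1
time_s: 7.75
ee_pos: [564.1, 195.9, 22.8]
eef_rot: [[-0.993, 0.115, -0.0], [0.115, 0.993, -0.0], [0.0, -0.0, -1.0]]
ft_force: [-0.3, 0.9, 5.6]
finger_gap: 0.655
gripper_force: 3.3
```

View pics/a3.png

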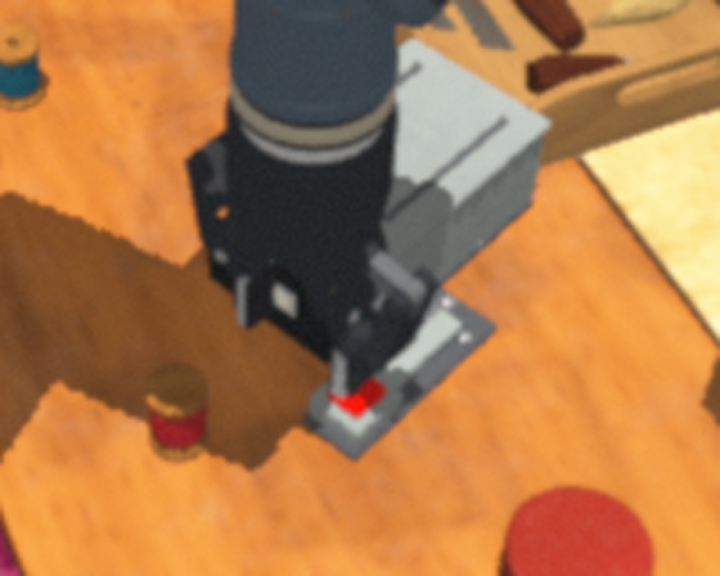

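The drawer front, with its label at (285,298), has come out and rests behind the left finger. The right finger holds the cap down at (355,395), and the reel at (178,410) is untouched. I hold once more and read the forces.

```bash

python3 -m creep '[[[0,0,0],0,0.3],[[0,0,0],0,0.3],[[0,0,0],0,0.3],[[0,0,0],0,0.3],[[0,0,0],0,0.3],[[0,0,0],0,0.3],[[0,0,0],0,0.3],[[0,0,0],0,0.3],[[0,0,0],0,0.3],[[0,0,0],0,0.3]]'
python3 - <<'E'
from plant import *
import numpy as np
from h import cloud
f=[]
for i in range(8):
    c=camera("scene");f.append(sense()["ft_force"])
print(np.mean(f,0),sense()["torque"])
P=cloud(c);x=np.array([.9933,-.1153]);y=np.array([.1153,.9933]);o=np.array([613.7,226.3])
v,u=np.mgrid[:420,:560];w=(abs(u-(210+285/3.6))<3)&(abs(v-(160+298/3.6))<3)
d=P[w]; print("label front x,y,z:",np.median((d[:,:2]-o)@x),np.median((d[:,:2]-o)@y),np.median(d[:,2]))
E
```

```text
time_s: 8.63
ee_pos: [564.1, 195.9, 22.9]
eef_rot: [[-0.993, 0.115, -0.0], [0.115, 0.993, -0.0], [0.0, -0.0, -1.0]]
ft_force: [0.7, -0.0, 4.7]
finger_gap: 0.653
gripper_force: 3.3
[0.54868083 0.20344698 5.20543443] [ 0.00464881 -0.18134347  0.19348642]
label front x,y,z: -34.63624075092605 -16.12314933263861 44.562759769664694
```

```bash
python3 -c "
from plant import *
print(close_job())"
```

```text
the job is handed in; nothing more can be done
None
```

The job is handed in with one finger holding the ejector down at about 5 N and the other stopping the drawer about 35 mm out; the red reel looked untouched in the last picture, and no verdict came back.

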